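Gauge a kiln prop and put it in its slot

ROBOT

A 6-joint arm with a two-finger parallel gripper is mounted at the origin on the work surface; the furniture and walls round the work are solid. World frame = base frame: x ahead of the robot, y to its left, z up, the work surface at z = 0. Lengths are in m, angles in rad, forces in N, time in s.
With the tool pointing down it reaches from about 0.35 to 0.975 m from the base axis. Payload 4.9 kg.
Tool frame: the origin (TCP) lies at the very end of the fingers, on their centre line; the grasp point (between the pads) lies 19 mm behind it (pinch_z is the distance from the TCP to the grasp point, in m); z points along the fingers, y is the line along which they close (so a half turn about z gives the same grasp; the last joint's range is limited). The gripper opens to 85 mm and grips with 20 to 120 N. Pads are 22 mm wide; open, the fingers measure 114 mm over their backs; the gripper's body (76 mm by 85 mm) begins 54 mm behind the grasp point. The pads swing forward as they close: fully open they stand 13 mm farther back than shut.
Start: joints at [-1.396, 0.053, 1.613, -0, 1.476, -0.119], TCP at [0.181, -0.598, 0.231] pointing down, gripper open.
Joint ranges: [-3.01, 3.01], [-1.01, 2.22], [0.06, 2.58], [-1.02, 4.17], [0.09, 2.62], [-3.14, 3.14]. Speed limits (rad/s): [2.57, 2.57, 3.14, 3.14, 3.14, 3.14].

INTERFACE

Orientations are given as a unit quaternion [w, x, y, z].
In Python, from plant import * gives the robot as it stands. The module is installed in compiled form; this text tells all that it offers.
- The arm moves only by the tool play_rows, never from a script. Its arguments are lists of equal length, an entry for each row: "linear": the shift along the world's x, y, z in m, a list of three; "turn": the turn about the world's z in degrees. A call has 1 to 8 rows; each row shifts and turns the commanded pose from where the row before left it; what a row does not reach is not made up. A row lasts 1/8 s, in which the tool goes at most 62.5 mm and 10.7 degrees, less where a joint would pass 70% of its speed; a pose out of reach is approached as far as the arm can. A call is refused whole if a number of a shift passes 0.0625 or a number of a turn 10.7, either way. A call with a gripper value outside its range is refused whole. "hand" is the finger opening in m, from 0 to 0.0854, set as the call begins (left out, the last holds). The fingers move at their own pace and stop on an object; the grip force is fixed at half the most. Time passes only in rows, so rows that do not move let the fingers close. It gives the time, the measured TCP pose, the force, the opening and the grip force at its end, in the units of the state.
- state(): the state, without advancing time (a new reading comes with each control period).
- grab_frame(name): name is "side" or "top" or "wrist"; returns the picture (400x640x3 uint8, red, green, blue); there is no depth.
- camera_info(name): a dict with "camera_matrix" (3x3 intrinsics, pixels), "origin" and "attitude" of the camera in the world; the wrist camera has in their place "mount" (4x4, takes a point from camera to tool coordinates, whose origin is the TCP and whose axes are the flange's). Camera axes: x right, y down, z forward; pixel columns grow to the right and rows downward; lengths in m; the calibration is good to about 2 mm. A picture is of the moment at which its call begins: read the wrist's pose just before it. camera_info takes no time and is no camera call.
- job_done(): hands the job in; it is judged then, once.
Trained networks look in the newest picture that a camera, given by its name, has taken for a name from the list of things; names that differ only in an ending like _2 or _b are one class to them, and where a whole thing is asked for, a point or a joint stands for the part that bears it (a point fixed in the world has none). Each returns a list of dicts, best first, with "p" (0 to 1); they miss things now and then, are a little off and sometimes report something else, mostly with a low value. They report only what shows in the picture. A call takes as long as a camera call.
- trace(camera, thing): "region" (400x640 bool, what is visible of it) and "location" ([column, row] in pixels, amid what is visible of it).
The state is a dict: "time": time; "joint_pos": joint angles; "joint_vel": joint speeds; "joint_efforts": joint torques, N m; "tool_pos": TCP position; "tool_rot": TCP orientation; "contact_force": force on the tool from outside, world axes, zero at the start; "ft_torque": the same for the moment, N m; "gripper_width": opening from 0.0 (shut) to 1.0 (fully open); "grasp_force": force on a finger pad.
Only numpy, scipy, OpenCV 4.12 (cv2) and the standard library are available. Lean on these libraries where they do the work, as an engineer would, in place of code of your own. Each camera call takes 0.05 s, during which the arm holds its last target. There are 200 camera calls.

TASK

The round kiln prop standing beside the steel gauge pillar is either a tall one or a short one. With closed fingertips, feel the top of the gauge pillar and then the top of that prop; if the prop is higher than the pillar, stand it upright in the plywood slot with the tall post, if lower, in the slot with the short post. Set it down without dropping it, and leave the spare prop, which stands away from the gauge, where it is.

Things in the scene. Friction and masses are not known exactly. Their poses are not given: they have to be found in the camera images.
- prop_a: Cream, solid round kiln prop (upright cylinder), 40 mm across, about 0.2 kg. Origin: centre of its underside; z up. One of prop_a and prop_b is 80 mm high, the other 60 mm; feel it to know which. The one whose centre is about 95 mm from the gauge's is to be sorted; the other, over 150 mm from the gauge, is the spare.
- prop_b: Cream, solid round kiln prop (upright cylinder), 40 mm across, about 0.2 kg. Origin: centre of its underside; z up. One of prop_a and prop_b is 80 mm high, the other 60 mm; feel it to know which. The one whose centre is about 95 mm from the gauge's is to be sorted; the other, over 150 mm from the gauge, is the spare.
- gauge: The gauge: a fixed steel pillar 40 x 40 mm, its flat top 70 mm above the table, on a dark foot plate 64 x 64 x 8 mm. Origin: centre of its underside; z up. The prop to be sorted stands about 95 mm from here along the gauge's own -y axis, on the table.
- gauge_top (a point): Centre of the flat top of the gauge pillar (the step to feel), 70 mm above the table. The tall prop's top is 10 mm higher, the short prop's 10 mm lower.
- tall_slot: Fixed plywood tray for one prop, 80 x 80 mm outside, 68 x 68 inside, walls 22 mm high, floor 6 mm above the table. Behind it (its +x side, away from the robot), 57 mm from its centre, stands a 16 mm thick wooden post whose top is 86 mm above the table, level with a tall prop standing in the tray. Origin: centre of the underside; z up.
- tall_slot_floor (a point): Centre of the inner floor of the tall props' slot, where the prop's underside belongs.
- short_slot: Fixed plywood tray for one prop, 80 x 80 mm outside, 68 x 68 inside, walls 22 mm high, floor 6 mm above the table. Behind it (its +x side, away from the robot), 57 mm from its centre, stands a 16 mm thick wooden post whose top is 66 mm above the table, level with a short prop standing in the tray. Origin: centre of the underside; z up.
- short_slot_floor (a point): Centre of the inner floor of the short props' slot, where the prop's underside belongs.

How it is judged:
On the way, in this order (a step that is already met when the one before it is completed fails the run):
1. the fingertips rest on the top of the gauge pillar (contact force between the fingers and gauge above 0.5 N and horizontal distance between the grasp point and gauge_top below 0.03 m and height (world z) of the grasp point above 0.064 m), for 0.05 s.
2. the fingertips rest on the top of the prop beside the gauge, still standing there (((contact force between the fingers and prop_a above 0.5 N and horizontal distance between the grasp point and prop_a below 0.025 m and z of the grasp point in the frame of prop_a above 0.074 m and horizontal distance between prop_a and gauge below 0.13 m and distance of prop_a from where it was at the start of the episode below 0.02 m) or (contact force between the fingers and prop_b above 0.5 N and horizontal distance between the grasp point and prop_b below 0.025 m and z of the grasp point in the frame of prop_b above 0.054 m and horizontal distance between prop_b and gauge below 0.13 m and distance of prop_b from where it was at the start of the episode below 0.02 m))), for 0.05 s.
At the end, for the whole second after the job is handed in: The prop from beside the gauge stands at rest on its slot's floor, upright within 0.1 rad, within 21 mm of the slot's centre: the 80 mm prop in the slot with the tall post, the 60 mm prop in the one with the short post. The spare prop stands upright within 15 mm of where it was (((horizontal distance between prop_a and tall_slot_floor below 0.021 m and z of prop_a in the frame of tall_slot_floor between -0.006 and 0.006 m and angle between each of prop_a, prop_b's own z axis and vertical below 0.1 rad and linear speed of prop_a below 0.03 m/s and distance of prop_b from where it was at the start of the episode below 0.015 m and horizontal distance between prop_b and gauge above 0.15 m) or (horizontal distance between prop_b and short_slot_floor below 0.021 m and z of prop_b in the frame of short_slot_floor between -0.006 and 0.006 m and angle between each of prop_b, prop_a's own z axis and vertical below 0.1 rad and linear speed of prop_b below 0.03 m/s and distance of prop_a from where it was at the start of the episode below 0.015 m and horizontal distance between prop_a and gauge above 0.15 m))); the robot touches nothing.
It fails at once if a prop is dropped or knocked away (moves faster than 0.7 m/s with no finger on it) ((linear speed of prop_a above 0.7 m/s and contact force between the fingers and prop_a below 0.05 N) or (linear speed of prop_b above 0.7 m/s and contact force between the fingers and prop_b below 0.05 N)).
It also fails if it takes over 51 s, if anything falls off the work surface, if the arm or the gripper's body presses on something with over 40 N, if the wrist force passes 120 N, or if a joint passes its speed limit or range.

## Working session

There is one attempt and no reset: what is moved stays moved. The work goes in short steps, Python scripts to look and compute and a tool call to move; the robot and the scene stay as the last step left them, time stands still between calls to the robot, and variables do not carry over. Pictures are saved under pics/ and viewed, at most 10 in all, crops included, and the job is handed in when it is done.

Besides the shell and the picture viewer there is one more tool, called after "Request:" as a command line: name --pt "numbers of a row" for each row, then --argument value for the rest. play_rows: Moves the arm, as the interface text tells. Its arguments: {"type":"object","properties":{"linear":{"type":"array","items":{"type":"array","items":{"type":"number"}}},"turn":{"type":"array","items":{"type":"number"}},"hand":{"type":"number"}},"required":["linear","turn"]}

```bash
mkdir -p pics
cat > h.py <<'E'
from plant import *
import numpy as np, cv2
from scipy.spatial.transform import Rotation as R
def cam(n):
    c=camera_info(n); a=np.array(c["attitude"],float)
    Rm=a if a.shape==(3,3) else R.from_quat(a[[1,2,3,0]]).as_matrix()
    return np.array(c["camera_matrix"]),np.array(c["origin"]),Rm
def ray(n,uv,z):
    K,o,Rm=cam(n); d=Rm@np.linalg.solve(K,[uv[0],uv[1],1.]); return o+d*(z-o[2])/d[2]
def proj(n,p):
    K,o,Rm=cam(n); q=K@(Rm.T@(np.array(p)-o)); return q[:2]/q[2]
E
python3 - <<'E'
from h import *
s=state();print({k:np.round(v,3) for k,v in s.items()})
for n in("top","side"):
    im=grab_frame(n);cv2.imwrite(f"pics/{n}0.png",im[:,:,::-1]);print(n,cam(n)[1],camera_info(n)["attitude"])
    for t in("prop_a","gauge","tall_slot","short_slot"):
        for d in trace(n,t)[:4]:
            r=d["region"];ys,xs=np.nonzero(r)
            print(n,t,round(d["p"],2),np.round(d["location"],1),r.sum(),xs.min(),xs.max(),ys.min(),ys.max(),np.round(ray(n,d["location"],.07),3))
E
```

```text
{'time': np.float64(0.0), 'joint_pos': array([-1.396,  0.053,  1.614, -0.   ,  1.476, -0.119]), 'joint_vel': array([ 0.001,  0.   , -0.   ,  0.   , -0.002,  0.   ]), 'joint_efforts': array([-0.0000e+00, -3.9368e+01, -3.7017e+01, -0.0000e+00,  7.0000e-03,
       -0.0000e+00]), 'tool_pos': array([ 0.181, -0.598,  0.23 ]), 'tool_rot': array([-0.001,  0.989,  0.146, -0.   ]), 'contact_force': array([ 0.572,  0.552, -0.164]), 'ft_torque': array([-0.03 , -0.023, -0.035]), 'grasp_force': np.float64(0.0), 'gripper_width': np.float64(0.999)}
top [ 0.47842588 -0.07560892  1.02830188] [-0.02430293  0.70975797 -0.70359271  0.02470412]
top prop_a 0.76 [287.2 240.6] 233 278 295 231 246 [0.443 0.007 0.07 ]
top prop_a 0.51 [385.1 244.9] 318 372 393 236 254 [ 0.435 -0.226  0.07 ]
top gauge 0.77 [248.  223.4] 671 237 266 212 242 [0.483 0.101 0.07 ]
top tall_slot 0.7 [306.4 147.5] 1197 290 321 121 168 [ 0.667 -0.036  0.07 ]
top short_slot 0.79 [366.5 181.4] 1239 349 381 154 199 [ 0.586 -0.181  0.07 ]
side [ 0.48649147 -0.86007072  0.57119359] [-0.47655037  0.87852886 -0.02225582  0.02431992]
side prop_a 0.82 [276.9 190.7] 380 272 287 177 203 [ 0.445 -0.058  0.07 ]
side prop_a 0.64 [268.  242.1] 769 260 280 225 266 [ 0.433 -0.25   0.07 ]
side gauge 0.89 [292.1 173. ] 512 282 304 157 187 [0.482 0.027 0.07 ]
side tall_slot 0.8 [370.8 206.6] 1004 347 392 179 217 [ 0.66  -0.132  0.07 ]
side short_slot 0.61 [346.8 241.3] 1408 323 373 221 259 [ 0.59  -0.254  0.07 ]
```

Run:
```python
import cv2,numpy as np
a=cv2.imread("pics/top0.png")[100:280,220:420];a=cv2.resize(a,None,fx=4,fy=4,interpolation=cv2.INTER_CUBIC)[:600]
a=cv2.imread("pics/top0.png")[110:260,220:420];a=cv2.resize(a,None,fx=4,fy=4,interpolation=cv2.INTER_CUBIC)
cv2.imwrite("pics/topc.png",a)
b=cv2.imread("pics/side0.png")[140:280,240:420];cv2.imwrite("pics/sidec.png",cv2.resize(b,None,fx=4,fy=4,interpolation=cv2.INTER_CUBIC))
```

```text
(no output)
```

View pics/topc.png

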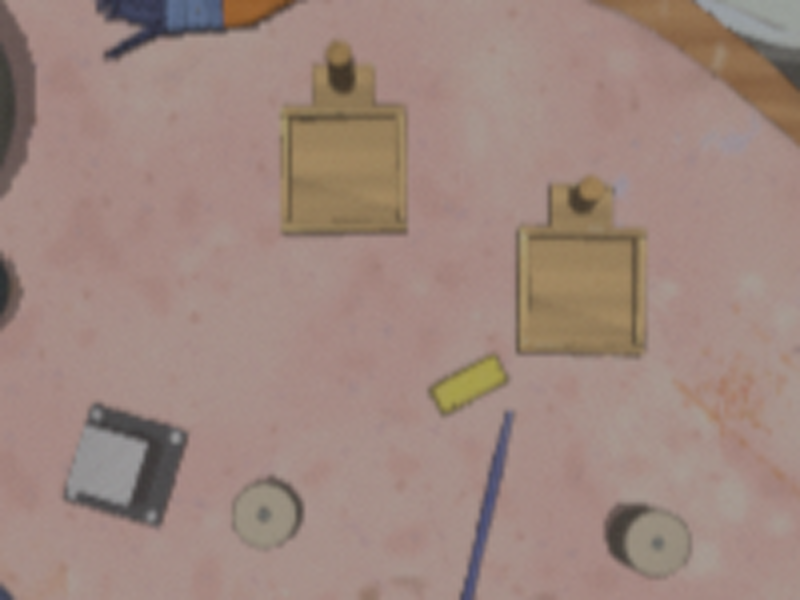

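View pics/sidec.png

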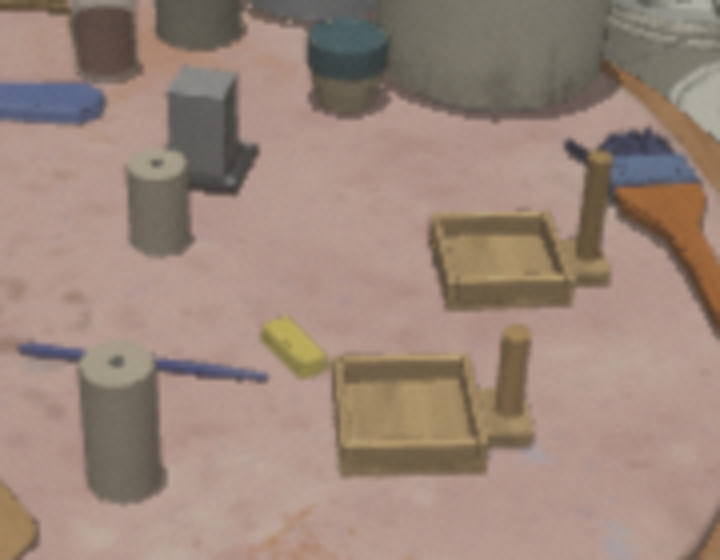

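The top view shows the gauge top at about (246,226), the prop beside it with its hole at (286,238.5), and the spare at (384,245.5). The tall-post slot is at (306,153) and the short-post slot at (365,183). In the side view the prop beside the gauge has its hole at (279,180.5) and looks shorter than the spare.

Run:
```python
from h import *
def tri(u,v):
    A=[];b=[]
    for n,x in(("top",u),("side",v)):
        K,o,Rm=cam(n);d=Rm@np.linalg.solve(K,[x[0],x[1],1.]);d/=np.linalg.norm(d);P=np.eye(3)-np.outer(d,d);A.append(P);b.append(P@o)
    return np.linalg.lstsq(np.vstack(A),np.hstack(b),rcond=None)[0]
c=lambda x,y:(220+x/4-.4,110+y/4-.4); e=lambda x,y:(240+x/4-.4,140+y/4-.4)
print("prop",tri(c(264,514),e(156,162)),ray("top",c(266,514),.06))
print("spare",tri(c(657,542),e(117,361)),ray("top",c(657,542),.08))
print("gauge",ray("top",c(105,466),.07),tri(c(105,466),e(205,82)))
for nm,q in(("tall",[(282,108),(405,108),(407,234),(282,234)]),("short",[(518,230),(646,230),(645,354),(517,352)])):
    P=np.array([ray("top",c(*p),.022) for p in q]);print(nm,P.mean(0).round(4),P.round(3)[:,:2].tolist())
for p in [(97,406),(187,432),(160,525),(66,498)]:print("foot",ray("top",c(*p),.008).round(4))
print("posts",tri(c(338,52),e(600,158)),tri(c(592,188),e(517,331)))
print(camera_info("wrist"))
```

```text
prop [0.44799853 0.01179282 0.05808214] [0.44870939 0.0104361  0.06      ]
spare [ 0.43442793 -0.22148201  0.07829035] [ 0.43494391 -0.22119776  0.08      ]
gauge [0.476628   0.10579984 0.07      ] [0.47779089 0.10661684 0.06573039]
tall [ 0.6643 -0.0323  0.022 ] [[0.704, 0.007], [0.705, -0.071], [0.624, -0.073], [0.624, 0.006]]
short [ 0.5889 -0.1828  0.022 ] [[0.627, -0.143], [0.628, -0.224], [0.55, -0.223], [0.55, -0.142]]
foot [0.5145 0.1235 0.008 ]
foot [0.4985 0.066  0.008 ]
foot [0.4396 0.082  0.008 ]
foot [0.4561 0.1418 0.008 ]
posts [ 0.72445921 -0.03040575  0.08173277] [ 0.64720161 -0.18457751  0.06453162]
{'camera_matrix': array([[331.73471424,   0.        , 321.20887508],
       [  0.        , 331.73471424, 195.25132654],
       [  0.        ,   0.        ,   1.        ]]), 'mount': array([[-9.54128921e-05, -9.65986424e-01, -2.58592770e-01,
         6.66885984e-02],
       [ 9.99999987e-01, -5.93338729e-05, -1.47324982e-04,
         3.18994787e-04],
       [ 1.26970622e-04, -2.58592780e-01,  9.65986417e-01,
        -1.42178194e-01],
       [ 0.00000000e+00,  0.00000000e+00,  0.00000000e+00,
         1.00000000e+00]])}
```

Request:
play_rows --pt "0.0185 0.044 0" --pt "0.0185 0.044 0" --pt "0.0185 0.044 0" --pt "0.0185 0.044 0" --pt "0.0185 0.044 0" --pt "0.0185 0.044 0" --pt "0.0185 0.044 0" --pt "0.0185 0.044 0" --turn '[0, 0, 0, 0, 0, 0, 0, 0]' --hand 0

```text
time: 1.5
tool_pos: [0.3294, -0.2448, 0.2316]
tool_rot: [0.0, 0.989, 0.146, 0.0]
contact_force: [0.2, -0.2, 0.3]
gripper_width: -0.002
grasp_force: 0.0
```

Request:
play_rows --pt "0.0185 0.044 0" --pt "0.0185 0.044 0" --pt "0.0185 0.044 0" --pt "0.0185 0.044 0" --pt "0.0185 0.044 0" --pt "0.0185 0.044 0" --pt "0.0185 0.044 0" --pt "0 0 0" --turn '[0, 0, 0, 0, 0, 0, 0, 0]'

```text
time: 2.5
tool_pos: [0.4589, 0.0642, 0.2314]
tool_rot: [-0.0, 0.989, 0.149, -0.0]
contact_force: [-0.0, -0.6, -0.2]
gripper_width: -0.001
grasp_force: 0.0
```

```bash
cat >> h.py <<'E'
def wray(uv,z,s):
    c=camera_info("wrist");M=np.array(c["mount"]);q=s["tool_rot"];W=R.from_quat([q[1],q[2],q[3],q[0]]).as_matrix()
    d=W@M[:3,:3]@np.linalg.solve(c["camera_matrix"],[uv[0],uv[1],1.]);o=W@M[:3,3]+s["tool_pos"]
    return o+d*(z-o[2])/d[2]
E
python3 - <<'E'
from h import *
s=state();im=grab_frame("wrist");cv2.imwrite("pics/w1.png",im[:,:,::-1])
for t,z in(("gauge",.07),("prop_b",.06)):
    for d in trace("wrist",t)[:2]:
        ys,xs=np.nonzero(d["region"]);print(t,d["p"],d["location"],xs.min(),xs.max(),ys.min(),ys.max(),wray(d["location"],z,s))
import json;json.dump({k:np.array(s[k]).tolist() for k in("tool_pos","tool_rot")},open("s1.json","w"))
E
```

```text
gauge 0.84 [292.1, 141.6] 254 333 101 180 [0.48543061 0.09978249 0.07      ]
prop_b 0.8 [567.2, 272.7] 526 610 240 304 [ 0.43799954 -0.21093647  0.06      ]
prop_b 0.7 [367.8, 200.1] 348 391 173 221 [0.45119705 0.01372985 0.06      ]
```

View pics/w1.png

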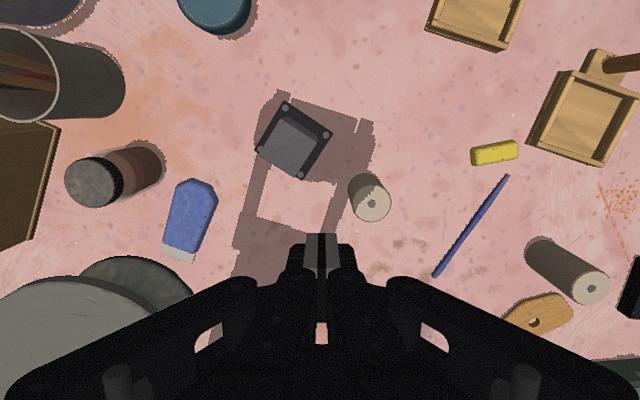

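The wrist view shows the gauge top around (292,148), the prop's hole at (372,203), and the spare's hole at (591,288).

Run:
```python
from h import *
import json;s=json.load(open("s1.json"))
for n,uv,z in(("g",(292,148),.07),("p",(372,203),.06),("sp",(591,288),.08)):print(n,wray(uv,z,s))
print(s)
```

```text
g [0.47982663 0.09829337 0.07      ]
p [0.44960914 0.00880284 0.06      ]
sp [ 0.43529753 -0.22263781  0.08      ]
{'tool_pos': [0.45888150868229044, 0.06418011331714056, 0.23135056247060262], 'tool_rot': [-0.00020360681640276275, 0.9888781989062573, 0.14872747267747716, -7.171576821275453e-05]}
```

Request:
play_rows --pt "0.018 0.038 0" --pt "0 0 -0.04" --pt "0 0 -0.04" --pt "0 0 -0.04" --pt "0 0 -0.025" --pt "0 0 0" --pt "0 0 -0.008" --pt "0 0 -0.004" --turn '[0, 0, 0, 0, 0, 0, 0, 0]'

```text
time: 3.65
tool_pos: [0.4774, 0.0995, 0.0753]
tool_rot: [0.0, 0.989, 0.146, 0.001]
contact_force: [-0.3, 0.4, 0.4]
gripper_width: 0.002
grasp_force: 0.0
```

Request:
play_rows --pt "0 0 -0.002" --pt "0 0 -0.002" --pt "0 0 -0.001" --pt "0 0 0" --turn '[0, 0, 0, 0]'

```text
time: 4.15
tool_pos: [0.4767, 0.0999, 0.07]
tool_rot: [0.0, 0.989, 0.146, 0.0]
contact_force: [-2.5, -0.7, 5.5]
gripper_width: 0.003
grasp_force: 2.6
```

Request:
play_rows --pt "0 0 -0.001" --pt "0 0 0" --pt "0 0 0.03" --pt "-0.014 -0.045 0" --pt "-0.014 -0.044 0" --pt "0 0 -0.013" --pt "0 0 0" --turn '[0, 0, 0, 0, 0, 0, 0]'

```text
time: 5.03
tool_pos: [0.4475, 0.0112, 0.0838]
tool_rot: [-0.001, 0.989, 0.146, -0.001]
contact_force: [0.6, -0.1, 0.2]
gripper_width: -0.002
grasp_force: 0.0
```

Request:
play_rows --pt "0 0 -0.002" --pt "0 0 -0.002" --pt "0 0 -0.002" --pt "0 0 0" --turn '[0, 0, 0, 0]'

```text
time: 5.52
tool_pos: [0.4484, 0.0111, 0.0791]
tool_rot: [-0.0, 0.989, 0.147, -0.0]
contact_force: [-0.7, -0.3, 0.4]
gripper_width: -0.004
grasp_force: 0.0
```

Request:
play_rows --pt "0 0 -0.002" --pt "0 0 -0.002" --pt "0 0 0" --turn '[0, 0, 0]'

```text
time: 5.9
tool_pos: [0.4483, 0.0108, 0.075]
tool_rot: [-0.0, 0.989, 0.146, -0.0]
contact_force: [-0.4, -0.4, 0.2]
gripper_width: -0.003
grasp_force: 0.0
```

Free at 75 mm, so the prop is not the tall one. I'll carry on down to its top.

Request:
play_rows --pt "0 0 -0.006" --pt "0 0 -0.003" --pt "0 0 -0.002" --pt "0 0 -0.002" --pt "0 0 -0.002" --pt "0 0 -0.001" --pt "0 0 0" --turn '[0, 0, 0, 0, 0, 0, 0]'

```text
time: 6.78
tool_pos: [0.4489, 0.0108, 0.0601]
tool_rot: [0.0, 0.989, 0.146, 0.0]
contact_force: [-1.5, 0.4, 5.3]
gripper_width: -0.001
grasp_force: 2.7
```

Request:
play_rows --pt "0 0 -0.001" --pt "0 0 0" --pt "0 0 0.03" --pt "0 0 0.01" --turn '[0, 0, 0, 0]'

```text
time: 7.28
tool_pos: [0.4496, 0.0106, 0.0999]
tool_rot: [0.0, 0.989, 0.146, 0.002]
contact_force: [0.7, 0.2, -0.2]
gripper_width: -0.003
grasp_force: 0.0
```

Request:
play_rows --pt "0 0 0" --pt "0 0 0" --pt "0 0 0" --pt "0 0 0" --pt "0 0 0" --pt "0 0 0" --turn '[0, 0, 0, 0, 0, 0]' --hand 0.064

```text
time: 8.02
tool_pos: [0.4485, 0.0108, 0.0982]
tool_rot: [-0.0, 0.989, 0.146, -0.0]
contact_force: [-0.9, -0.2, -0.3]
gripper_width: 0.746
grasp_force: 0.0
```

Run:
```python
from h import *
s=state();im=grab_frame("wrist");cv2.imwrite("pics/w2.png",im[:,:,::-1]);print(s["tool_pos"],s["tool_rot"])
```

```text
[0.44845769 0.01081142 0.09822337] [-1.46116504e-05  9.89228602e-01  1.46378851e-01 -7.55135937e-05]
```

View pics/w2.png

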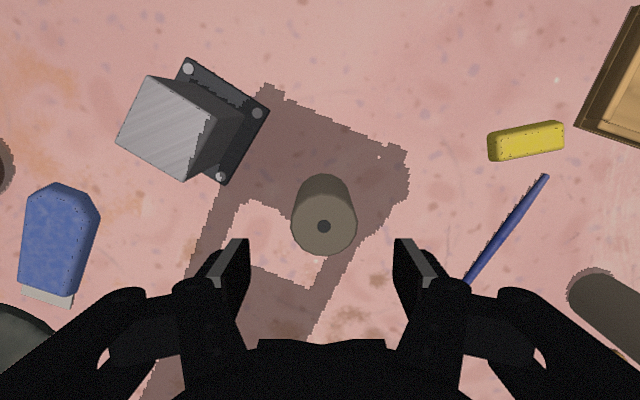

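The prop's hole at (323,226) lies midway between the pads (x about 244 and 400), and the gauge is clear. Next I go down and grip.

Request:
play_rows --pt "0 0 -0.03" --pt "0 0 -0.025" --pt "0 0 -0.02" --pt "0 0 0" --turn '[0, 0, 0, 0]'

```text
time: 8.57
tool_pos: [0.4469, 0.011, 0.0217]
tool_rot: [-0.001, 0.989, 0.146, -0.002]
contact_force: [0.4, 0.5, -1.3]
gripper_width: 0.746
grasp_force: 0.0
```

Request:
play_rows --pt "0 0 0" --pt "0 0 0" --pt "0 0 0" --pt "0 0 0" --pt "0 0 0" --pt "0 0 0" --turn '[0, 0, 0, 0, 0, 0]' --hand 0.03

```text
time: 9.32
tool_pos: [0.4498, 0.0106, 0.0248]
tool_rot: [0.0, 0.989, 0.146, 0.001]
contact_force: [-0.6, 0.6, 6.5]
gripper_width: 0.45
grasp_force: 61.2
```

Request:
play_rows --pt "0 0 0.01" --pt "0 0 0.02" --pt "0 0 0.03" --pt "0 0 0" --turn '[0, 0, 0, 0]'

```text
time: 9.82
tool_pos: [0.4501, 0.0106, 0.0855]
tool_rot: [0.001, 0.989, 0.146, 0.002]
contact_force: [0.6, 0.5, -2.6]
gripper_width: 0.45
grasp_force: 60.7
```

Request:
play_rows --pt "0.01 -0.0135 0" --pt "0.02 -0.028 0" --pt "0.025 -0.035 0" --pt "0.025 -0.035 0" --pt "0.025 -0.035 0" --pt "0.02 -0.028 0" --pt "0.01 -0.0135 0" --pt "0.005 -0.006 0" --turn '[0, 0, 0, 0, 0, 0, 0, 0]'

```text
time: 10.82
tool_pos: [0.588, -0.1838, 0.0817]
tool_rot: [-0.001, 0.989, 0.146, -0.001]
contact_force: [-0.7, -0.1, -2.6]
gripper_width: 0.453
grasp_force: 60.9
```

Run:
```python
from h import *
s=state();im=grab_frame("wrist");cv2.imwrite("pics/w3.png",im[:,:,::-1]);print(s["tool_pos"],s["contact_force"],s["gripper_width"])
im=grab_frame("side");cv2.imwrite("pics/s3.png",cv2.resize(im[140:280,240:420,::-1],None,fx=4,fy=4))
```

```text
[ 0.58800073 -0.18376447  0.08166635] [-0.6570662  -0.09084481 -2.64117298] 0.4529807130847785
```

View pics/s3.png

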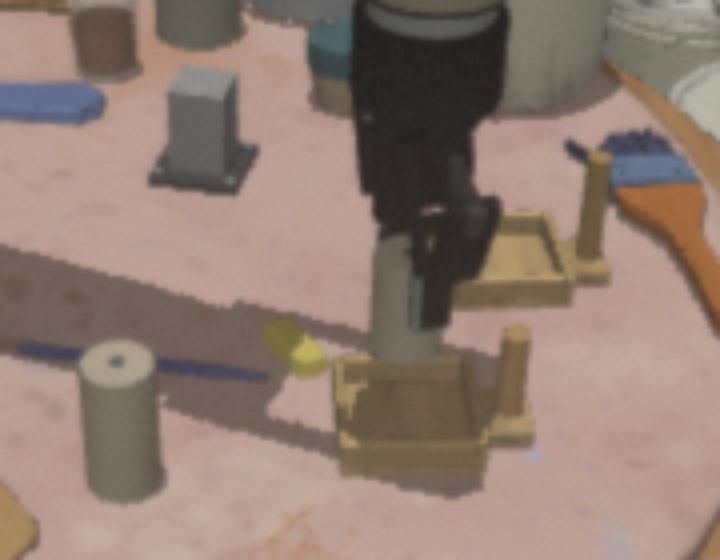

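View pics/w3.png

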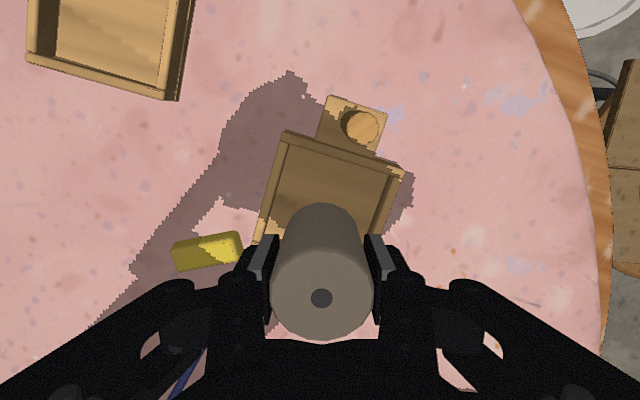

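The prop hangs upright, with its hole at (321,298) in the wrist view. The tray's back corners are at about (287,132) and (400,168).

Run:
```python
from h import *
s=state();print(wray((321,298),.117,s),wray((284,133),.022,s),wray((403,170),.022,s),wray((254,243),.022,s),wray((361,128),.066,s))
print(s["tool_pos"])
for z,uv in((.117,(.5,.5)),):pass
```

```text
[ 0.58726889 -0.18366682  0.117     ] [ 0.63074066 -0.14708535  0.022     ] [ 0.63026703 -0.22353994  0.022     ] [ 0.5561532  -0.14684874  0.022     ] [ 0.64811326 -0.18478763  0.066     ]
[ 0.58816263 -0.18312417  0.08240369]
```

Request:
play_rows --pt "0.003 -0.001 -0.02" --pt "0 0 -0.015" --pt "0 0 -0.008" --pt "0 0 -0.004" --pt "0 0 -0.002" --pt "0 0 0" --turn '[0, 0, 0, 0, 0, 0]'

```text
time: 11.68
tool_pos: [0.5918, -0.1843, 0.0347]
tool_rot: [0.0, 0.989, 0.146, 0.0]
contact_force: [0.3, -0.6, -1.5]
gripper_width: 0.45
grasp_force: 60.9
```

Request:
play_rows --pt "0 0 -0.001" --pt "0 0 -0.001" --pt "0 0 -0.001" --pt "0 0 0" --turn '[0, 0, 0, 0]'

```text
time: 12.18
tool_pos: [0.5914, -0.1842, 0.0312]
tool_rot: [-0.0, 0.989, 0.146, -0.0]
contact_force: [-0.1, 0.0, -2.4]
gripper_width: 0.449
grasp_force: 60.9
```

Request:
play_rows --pt "0 0 -0.001" --pt "0 0 -0.001" --pt "0 0 0" --turn '[0, 0, 0]'

```text
time: 12.55
tool_pos: [0.5918, -0.1843, 0.0309]
tool_rot: [0.0, 0.989, 0.146, 0.0]
contact_force: [-4.2, 1.2, 5.8]
gripper_width: 0.452
grasp_force: 61.8
```

Contact with the floor shows as 5.8 N at the expected height, so I'll release.

Request:
play_rows --pt "0 0 0" --pt "0 0 0" --pt "0 0 0" --pt "0 0 0" --pt "0 0 0" --turn '[0, 0, 0, 0, 0]' --hand 0.062

```text
time: 13.18
tool_pos: [0.5915, -0.1842, 0.0292]
tool_rot: [-0.0, 0.989, 0.146, -0.0]
contact_force: [-0.6, -0.2, -0.5]
gripper_width: 0.726
grasp_force: 0.0
```

Request:
play_rows --pt "0 0 0.01" --pt "0 0 0.03" --pt "0 0 0.05" --pt "0 0 0.05" --pt "-0.03 0 0.03" --pt "-0.05 0 0" --pt "-0.05 0 0" --pt "0 0 0" --turn '[0, 0, 0, 0, 0, 0, 0, 0]'

```text
time: 14.18
tool_pos: [0.459, -0.1838, 0.1992]
tool_rot: [0.0, 0.989, 0.146, -0.0]
contact_force: [-0.1, 0.1, 0.0]
gripper_width: 0.729
grasp_force: 0.0
```

Run:
```python
from h import *
s=state();im=grab_frame("wrist");cv2.imwrite("pics/w4.png",im[:,:,::-1]);print(s["tool_pos"],s["contact_force"])
for d in trace("wrist","prop_b")[:3]:print(d["p"],d["location"],wray(d["location"],.066,s))
```

```text
[ 0.45900241 -0.18379435  0.19923403] [-0.12943004  0.11716818  0.04261441]
0.68 [353.3, 221.1] [ 0.43794628 -0.21984373  0.066     ]
0.66 [368.7, 31.2] [ 0.58613807 -0.18350352  0.066     ]
```

View pics/w4.png

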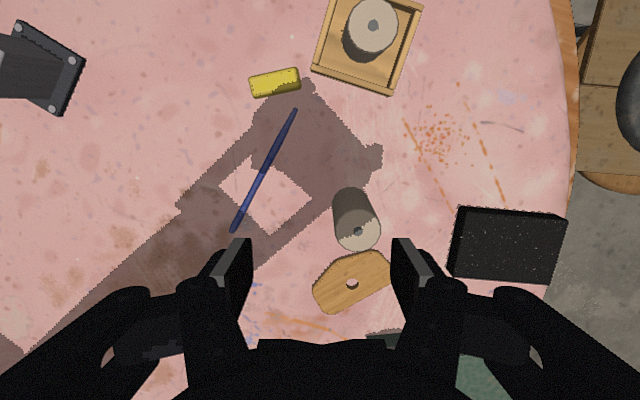

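The prop stands in the short-post tray, with its top centre at (373,26), close to the middle. The spare still stands with its hole at (357,231), and the gripper touches nothing.

```bash
python3 -c "
from plant import *
print(job_done())"
```

```text
the job is handed in; nothing more can be done
None
```

The prop beside the gauge felt 10 mm lower than the pillar (contact at 60 mm against 70 mm), so I set it down upright in the short-post slot, left the spare where it was, and handed the job in; no verdict was returned.

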